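# Take the gauges out of a carved cake mould

## Robot

A 7-joint arm with a two-finger parallel gripper is mounted at the origin on the work surface. World frame = base frame: x ahead of the robot, y to its left, z up, the work surface at z = 0. Lengths are in m, angles in rad, forces in N, time in s.
With the tool pointing down it reaches from about 0.35 to 0.9 m from the base axis. Payload 8.1 kg.
Tool frame: the origin (TCP) lies at the very end of the fingers, on their centre line; the grasp point (between the pads) lies 19 mm behind it (bot.tcp_to_grasp is the z of the grasp point in the tool frame, in m); z points along the fingers, y is the line along which they close (so a half turn about z gives the same grasp; the last joint's range is limited). The gripper opens to 85 mm and grips with 20 to 120 N. Pads are 22 mm wide; open, the fingers measure 114 mm over their backs; the gripper's body (76 mm by 85 mm) begins 54 mm behind the grasp point. The pads swing forward as they close: fully open they stand 13 mm farther back than shut.
Start: joints at [1.182, 0.434, 0.025, 1.573, -0.012, 1.134, -0.075], TCP at [0.176, -0.6, 0.196] pointing down, gripper open.
Joint ranges: [-2.62, 2.62], [-0.44, 2.09], [-1.27, 1.32], [0.08, 2.57], [-1.32, 4.46], [0.12, 2], [-2.74, 2.74]. Speed limits (rad/s): [2.22, 2.22, 3.01, 3.01, 3.14, 3.14, 3.14].

## Interface

Orientations are given as a unit quaternion [x, y, z, w].
In Python, from plant import bot, optics gives the robot as it stands. The module is installed in compiled form; this text tells all that it offers.
- The arm moves only by the shell command python3 -m pendant 'ROWS' [OPENING] [FORCE]. ROWS is JSON, a list of rows, each an object of numbers: "dx", "dy", "dz": the shift along the tool's x, y, z in mm; "yaw": the turn about the tool's z in degrees. A call has 1 to 10 rows; each row is the pose to reach, as a shift and turn from the pose commanded when the call began, along the tool's axes at that moment; what a row does not reach only later rows make up. A row lasts 1/10 s, in which the tool goes at most 50 mm and 8.59 degrees, less where a joint would pass 70% of its speed; a pose out of reach is approached as far as the arm can. A call with a gripper value outside its range is refused whole. OPENING is the opening, from 0 (shut) to 1 (fully open), set as the call begins (- or left out, the last holds). The fingers move at their own pace and stop on an object; FORCE is the grip in N (left out, the last holds). Time passes only in rows, so rows that repeat a pose let the fingers close. It gives the time, the measured TCP pose, the force, the opening and the grip force at its end, in the units of the state.
- bot.observe(): the state, without advancing time (a new reading comes with each control period).
- optics.grab_frame(name): name is "scene" or "side" or "wrist"; returns the picture (384x512x3 uint8, blue, green, red); there is no depth.
- optics.calibration(name): a dict with "mtx" (3x3 intrinsics, pixels), "position" and "orientation" of the camera in the world. Camera axes: x right, y up, looking along -z (the intrinsics and any distortion apply to the point x, -y, -z); pixel columns grow to the right and rows downward; lengths in m; the calibration is good to about 2 mm. The wrist camera is an equidistant fisheye: a pixel r from the principal point sees the ray r / f radians off the axis. A picture is of the moment at which its call begins: read the wrist's pose just before it. calibration takes no time and is no camera call; for the wrist camera it gives the pose at the moment of the call.
- bot.close_job(): hands the job in; it is judged then, once.
The state is a dict: "time": time; "joint_positions": joint angles; "joint_velocities": joint speeds; "joint_efforts": joint torques, N m; "tcp_pos": TCP position; "ee_rot": TCP orientation; "contact_force": force on the tool from outside, world axes, zero at the start; "wrist_torque": the same for the moment, N m; "width": finger opening in m; "grasp_force": force on a finger pad.
Only numpy, scipy, OpenCV 4.12 (cv2) and the standard library are available. Lean on these libraries where they do the work, as an engineer would, in place of code of your own. Each camera call takes 0.05 s, during which the arm holds its last target. There are 200 camera calls.

## Task

Finish gauging the carved mould: lift its handle to tip the mould to about 45 degrees so that the red ball gauge rolls out into the tray, then lower it level again without letting it drop. Then draw the blue-handled plug gauge straight up out of its snug bore without binding, until the red ring is fully out but the yellow ring below it is still hidden in the bore, and finish holding it still there, with the mould level and the other tools on the bench left alone.

Things in the scene. Friction and masses are not known exactly. Their poses are not given: they have to be found in the camera images.
- cradle: fixed wooden cradle on the bench, base 340 x 150 x 14 mm, that carries the hinged mould at its -x end and a catch tray at its +x end. Origin: underside of the base, 10 mm to the -x side of its middle; z up; +x points from the mould's handle towards the tray
- mould (a joint): tilt of the mould in rad: 0 = level (it rests on the cradle), grows as the handle end is lifted, stop at 1.1. Lifting takes a few N; let go, the mould falls back to level. The ball rolls out of its open end at about 0.65 rad
- mould_hinge (a point): middle of the mould's hinge line, which is parallel to the cradle's y, at cradle x = 50, z = 45 mm, at the lower tray-side edge of the mould. The pale wooden mould block is 152 x 100 x 60 mm, its top 105 mm above the bench when level
- mould_handle (a point): middle of the mould's handle: a round dark steel bar, 10 mm thick, parallel to the cradle's y, 80 mm free between its side arms. Level, it is at cradle x = -145, z = 125 mm: 45 mm out from the block's end and 20 mm above its top. Moves with the mould on an arc of 211 mm radius. The bar may turn between the fingers
- bore_mouth (a point): centre of the bore's mouth in the mould's top face (level: cradle x = -44, y = 0, z = 105 mm); z points out along the bore. Bore 17 mm wide, 52 mm deep, blind, at right angles to the top face
- plug: plug gauge standing in the bore. Origin: centre of its foot; z up along it. Steel rod 16 mm thick up to 55 mm from the foot, then a blue round handle 22 mm thick up to 95 mm. Yellow ring 8 to 12 mm, red ring 24 to 29 mm above the foot. Seated, the foot is 52 mm below the mouth, so the red ring is out and the yellow hidden when it is raised 28 to 40 mm. About 0.14 kg
- ball: red ball gauge, 36 mm across, lying in the mould's cavity (34 mm above the mould's underside) behind a 3.5 mm lip. Origin: its centre
- tray (a point): centre of the catch tray's floor, 17 mm above the bench; axes as the cradle's. Inside 112 mm along x, 136 mm along y, walls up to 62 mm above the bench
- chisel_a: wood-handled chisel, about 230 long and 26 thick, lying beside the cradle; a bystander, leave alone. Origin: underside, about the middle
- chisel_b: wood-handled chisel, about 220 long, lying on the canvas to the robot's left; a bystander, leave alone. Origin: underside, about the middle
- chisel_c: dark wood-handled chisel, about 240 long, lying on the canvas to the robot's left; a bystander, leave alone. Origin: underside, about the middle
- mallet: round wooden mallet, 255 long, 68 high, lying to the robot's right; a bystander, leave alone. Origin: underside, about the middle
- stamp: green plastic cake stamp, 80 across, 52 high, standing to the robot's right; a bystander, leave alone. Origin: underside, about the middle
- sander: cork sanding block, 90 x 50 x 32, lying near the robot on its left; a bystander, leave alone. Origin: underside, about the middle
- brush: bench brush lying beside the cradle; a bystander, leave alone. Origin: underside, about the middle
Things that resemble listed ones, but are neither listed nor needed, are in the scene too. Of the things shaped like the ball, the red one is meant. There is more than one size of the plug; the job needs the smaller.

How it is judged:
By the outcome, as a careful person would: the job done as asked, in the order asked, and still so for the second after the job is handed in, while the arm keeps its last pose, push and grip.
It also fails if it takes over 58 s, if anything falls off the work surface, if the arm or the gripper's body presses on something with over 40 N, if the wrist force passes 120 N, or if a joint passes its speed limit or range.

## Working session

There is one attempt and no reset: what is moved stays moved. The work goes in short steps, Python scripts to look and compute and a shell command to move; the robot and the scene stay as the last step left them, time stands still between calls to the robot, and variables do not carry over. Pictures are saved under pics/ and viewed, at most 10 in all, crops included, and the job is handed in when it is done.

```bash
mkdir -p pics; cat > h.py <<'E'
import numpy as np, cv2
from scipy.spatial.transform import Rotation as R
from plant import bot, optics
def ray(cal,u,v,fish=False):
    K=np.array(cal["mtx"]); x=(u-K[0,2])/K[0,0]; y=(v-K[1,2])/K[1,1]
    if fish:
        r=np.hypot(x,y); s=np.sin(r)/r if r>1e-9 else 1; d=np.array([x*s,y*s,np.cos(r)])
    else: d=np.array([x,y,1.])
    d=d*[1,-1,-1]; d/=np.linalg.norm(d)
    return np.array(cal["position"]),R.from_quat(cal["orientation"]).apply(d)
def atz(cal,u,v,z,fish=False):
    p,d=ray(cal,u,v,fish); return p+d*(z-p[2])/d[2]
def tri(rays):
    A=sum(np.eye(3)-np.outer(d,d) for p,d in rays); b=sum((np.eye(3)-np.outer(d,d))@p for p,d in rays)
    X=np.linalg.solve(A,b); return X,[np.linalg.norm(np.cross(X-p,d)) for p,d in rays]
E
python3 - <<'E'
from h import *
for n in ("scene","side"):
    c=optics.calibration(n); print(c)
    cv2.imwrite(f"pics/{n}0.png",cv2.resize(optics.grab_frame(n),(800,600),interpolation=cv2.INTER_CUBIC))
print(bot.observe(), bot.tcp_to_grasp)
E
```

```text
{'mtx': array([[454.88999082,   0.        , 255.24561436],
       [  0.        , 454.88999082, 188.55342382],
       [  0.        ,   0.        ,   1.        ]]), 'position': array([1.03542882, 0.83625813, 1.03304425]), 'orientation': array([0.10263472, 0.37349817, 0.89044281, 0.23890757])}
{'mtx': array([[352.88458891,   0.        , 256.90310555],
       [  0.        , 352.88458891, 194.38054945],
       [  0.        ,   0.        ,   1.        ]]), 'position': array([0.26968003, 0.77826178, 0.63598255]), 'orientation': array([-0.08562786,  0.4761099 ,  0.86083149, -0.15797586])}
{'time': 0.1, 'joint_positions': array([ 1.18240115,  0.43512302,  0.02495156,  1.57400547, -0.01159982,
        1.13402017, -0.07513157]), 'joint_velocities': array([-0.00088544, -0.00093027, -0.00053017, -0.00168997,  0.00083656,
        0.0011971 ,  0.00062256]), 'joint_efforts': array([ 3.98177639e-03, -6.71754456e+01,  1.02865566e+00, -3.16905534e+01,
        1.58415263e-02,  7.06803985e-03,  6.60417470e-06]), 'tcp_pos': array([ 0.17601362, -0.5991713 ,  0.1949233 ]), 'ee_rot': array([ 9.89813015e-01,  1.42371684e-01, -1.58873640e-04, -6.87462052e-04]), 'contact_force': array([-0.16257391, -0.25407565,  0.0670432 ]), 'wrist_torque': array([-0.00092667,  0.02215767,  0.05828131]), 'grasp_force': 0.0, 'width': 0.08544600566998539} -0.0187
```

View pics/scene0.png

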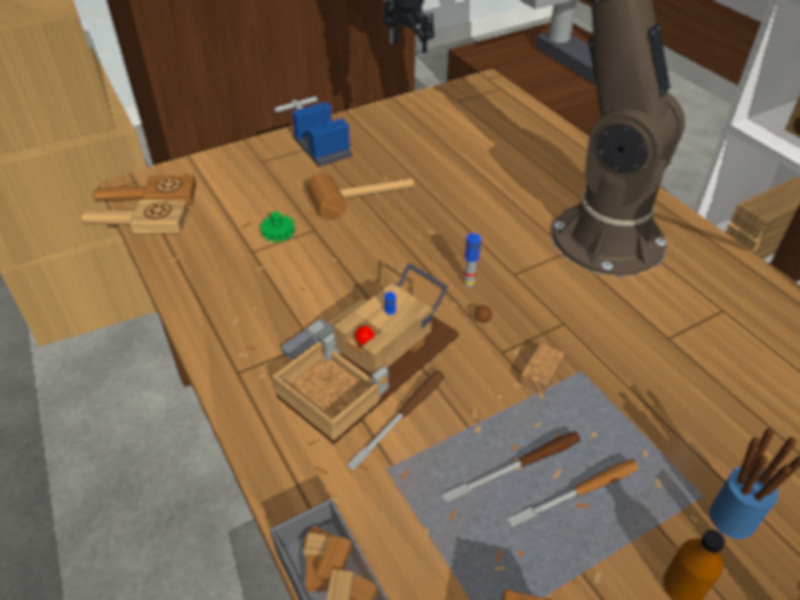

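View pics/side0.png

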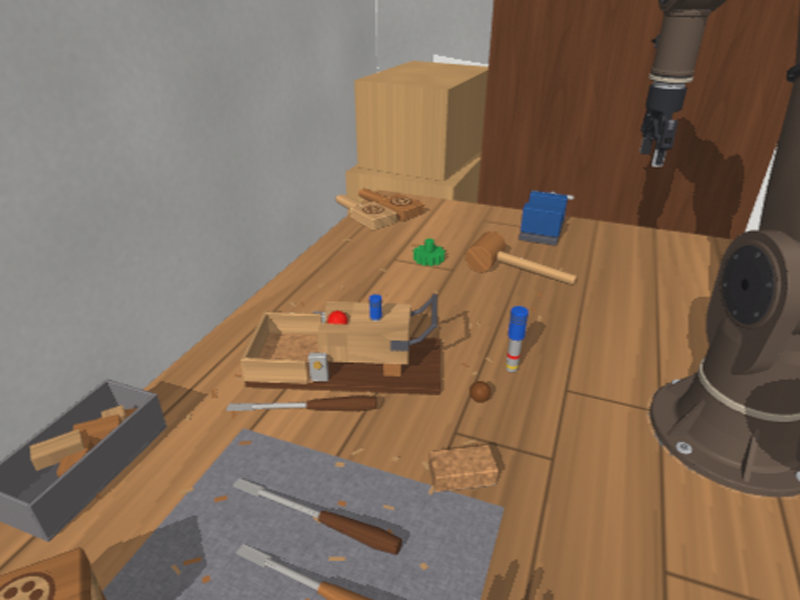

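The scene view shows the handle bar from about (407,267) to (444,289), the plug top at (390,295) and the ball at (364,336). In the side view the handle is at about (435,305), the plug top at (376,298) and the ball at (338,318). The plug standing loose on the bench is the bigger decoy. Next I'll crop for precision.

```bash
python3 - <<'E'
from h import *
a=cv2.imread
import numpy as np
f=optics.grab_frame("scene"); g=optics.grab_frame("side")
np.save("s.npy",f); np.save("d.npy",g)
A=cv2.resize(f[160:290,165:305],None,fx=4,fy=4,interpolation=cv2.INTER_CUBIC)
B=cv2.resize(g[180:260,150:300],None,fx=5,fy=5,interpolation=cv2.INTER_CUBIC)
cv2.imwrite("pics/a.png",A); cv2.imwrite("pics/b.png",B)
E
```

```text
(no output)
```

View pics/a.png

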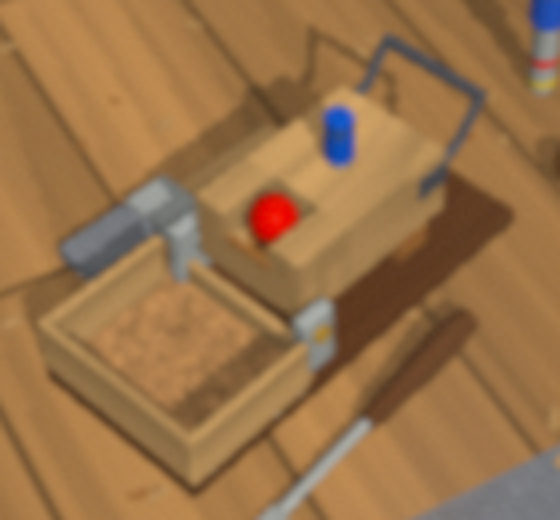

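View pics/b.png

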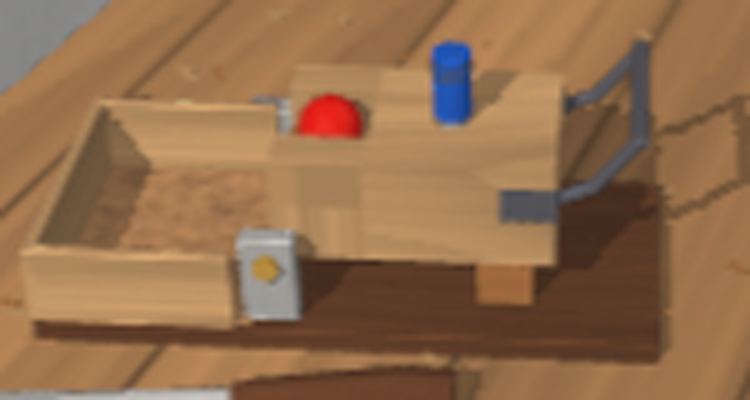

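```bash
cat >> h.py <<'E'
cs,cd=optics.calibration("scene"),optics.calibration("side")
S=lambda x,y:ray(cs,165+(x+.5)/4-.5,160+(y+.5)/4-.5)
D=lambda x,y:ray(cd,150+(x+.5)/5-.5,180+(y+.5)/5-.5)
E
python3 - <<'E'
from h import *
np.set_printoptions(precision=4,suppress=True)
for n,s,d in [("h far",(389,42),(642,44)),("h near",(483,97),(642,140)),("plugtop",(339,113),(452,50)),("ball",(273,218),(331,125)),("blk far",(345,90),(563,77)),("traycorner near",(195,437),(26,254)),("tray far-end corner",(41,322),(100,104))]:
    print(n,*tri([S(*s),D(*d)]))
for n,c,p in [("base handle near",S,(513,213)),("base handle nearD",D,(660,358)),("base tray nearD",D,(35,338)),("base tray near S",S,(195,490))]:
    o,r=c(*p); print(n,o-r*o[2]/r[2])
E
```

```text
h far [ 0.5099 -0.0216  0.1289] [np.float64(0.0033792611398772493), np.float64(0.0033792611398771547)]
h near [0.4817 0.0632 0.1272] [np.float64(0.0018003574721598), np.float64(0.0018003574721597534)]
plugtop [0.5921 0.0479 0.1497] [np.float64(0.00026769106868965024), np.float64(0.0002676910686895662)]
ball [0.657  0.0685 0.0982] [np.float64(0.001321202354440573), np.float64(0.0013212023544403998)]
blk far [ 0.5523 -0.0137  0.104 ] [np.float64(0.0017477217548876618), np.float64(0.001747721754887623)]
traycorner near [0.7776 0.1858 0.0634] [np.float64(0.0007719589958451652), np.float64(0.0007719589958449843)]
tray far-end corner [0.8248 0.0431 0.0585] [np.float64(0.00011791894734002735), np.float64(0.00011791894733993814)]
base handle near [0.4555 0.0771 0.    ]
base handle nearD [0.4617 0.0763 0.    ]
base tray nearD [0.7858 0.1825 0.    ]
base tray near S [0.7795 0.1809 0.    ]
```

```bash
python3 -m pendant '[{"dz":-50},{"dz":-90,"dx":25,"dy":-25,"yaw":-8},{"dx":60,"dy":-60,"dz":-95,"yaw":-16},{"dx":95,"dy":-95,"dz":-95,"yaw":-24},{"dx":130,"dy":-130,"dz":-95,"yaw":-32},{"dx":165,"dy":-165,"dz":-95,"yaw":-40},{"dx":200,"dy":-200,"dz":-95,"yaw":-48},{"dx":235,"dy":-235,"dz":-95,"yaw":-56},{"dx":270,"dy":-270,"dz":-95,"yaw":-64},{"dx":300,"dy":-300,"dz":-95,"yaw":-72}]' 0.5
```

```text
$[0]: bad value
```

```bash
python3 -m pendant '[{"dx":0,"dy":0,"dz":-45,"yaw":0},{"dz":-90,"dx":25,"dy":-25,"yaw":-8},{"dx":60,"dy":-60,"dz":-95,"yaw":-16},{"dx":95,"dy":-95,"dz":-95,"yaw":-24},{"dx":130,"dy":-130,"dz":-95,"yaw":-32},{"dx":165,"dy":-165,"dz":-95,"yaw":-40},{"dx":200,"dy":-200,"dz":-95,"yaw":-48},{"dx":235,"dy":-235,"dz":-95,"yaw":-56},{"dx":270,"dy":-270,"dz":-95,"yaw":-64},{"dx":300,"dy":-300,"dz":-95,"yaw":-72}]' 0.5
```

```text
time: 1.2
tcp_pos: [0.3801, -0.2248, 0.2908]
ee_rot: [0.715, 0.699, 0.0, 0.0]
contact_force: [1.0, -1.0, 0.2]
width: 0.043
grasp_force: 0.0
```

```bash
cat >> h.py <<'E'
np.set_printoptions(precision=4,suppress=True)
def go(target,yaw_y=None):
    o=bot.observe(); r=R.from_quat(o["ee_rot"]); v=r.inv().apply(np.array(target)-o["tcp_pos"])*1000
    y=r.apply([0,1,0]); a=np.degrees(np.arctan2(y[1],y[0])); z=r.apply([0,0,1])
    print("shift mm",v.round(1),"y angle",a.round(2),"tilt",z[:2].round(4), "yaw needed", None if yaw_y is None else round(-(yaw_y-a),2))
E
python3 - <<'E'
from h import *
optics.grab_frame("wrist")
optics.grab_frame("wrist")
go((.496,.021,.27),18.2)
E
```

```text
shift mm [244.  110.1  21.6] y angle -0.84 tilt [0.0018 0.0012] yaw needed -19.04
```

```bash
python3 -m pendant '[{"dx":40,"dy":18,"dz":3,"yaw":-5},{"dx":80,"dy":36,"dz":6,"yaw":-10},{"dx":120,"dy":54,"dz":10,"yaw":-15},{"dx":160,"dy":72,"dz":15,"yaw":-19},{"dx":200,"dy":90,"dz":20,"yaw":-19},{"dx":230,"dy":104,"dz":21,"yaw":-19},{"dx":244,"dy":110,"dz":21,"yaw":-19},{"dx":244,"dy":110,"dz":21,"yaw":-19},{"dx":244,"dy":110,"dz":21,"yaw":-19}]'
python3 - <<'E'
from h import *
c=optics.calibration("wrist"); f=optics.grab_frame("wrist"); np.savez("w1.npz",f=f,mtx=c["mtx"],position=c["position"],orientation=c["orientation"])
print(c); go((.496,.021,.27),18.2)
cv2.imwrite("pics/w1.png",cv2.resize(f,(800,600),interpolation=cv2.INTER_CUBIC))
E
```

```text
time: 2.2
tcp_pos: [0.4961, 0.0127, 0.2693]
ee_rot: [0.592, 0.806, -0.0, -0.0]
contact_force: [-0.0, -0.5, -0.2]
width: 0.0423
grasp_force: 0.0
{'mtx': array([[297.3186,   0.    , 251.0563],
       [  0.    , 297.3186, 192.2901],
       [  0.    ,   0.    ,   1.    ]]), 'position': array([0.4738, 0.0854, 0.4472]), 'orientation': array([-0.1485, -0.0225,  0.1492,  0.9773])}
shift mm [ 8.5  2.6 -0.6] y angle 17.28 tilt [-0.0006 -0.0008] yaw needed -0.92
```

View pics/w1.png

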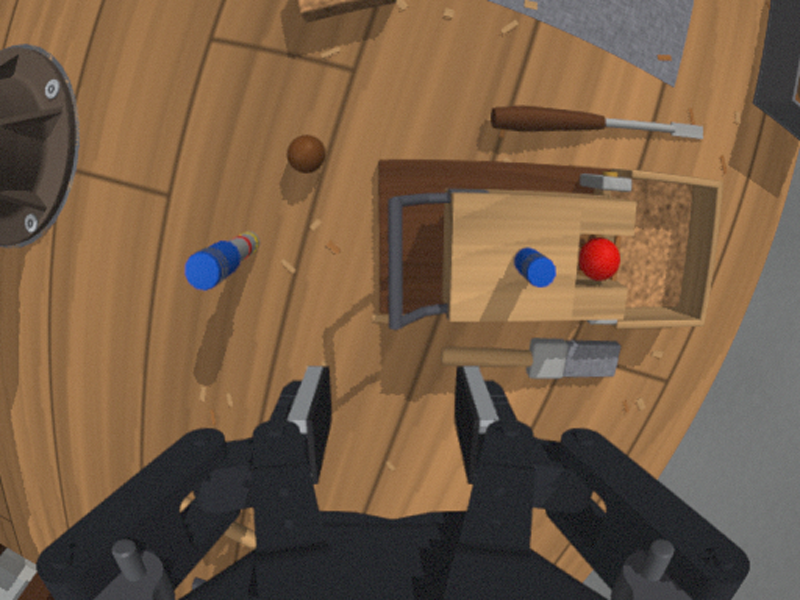

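Wrist view: the handle bar's corners are at (395,200) and (396,325), the plug top at (541,270), the ball at (600,259), and the block's handle-side top corners at (452,192) and (452,321). The gauge is confirmed as the smaller one.

```bash
python3 - <<'E'
from h import *
w=dict(np.load("w1.npz"))
W=lambda x,y:ray(w,(x+.5)*.64-.5,(y+.5)*.64-.5,True)
for n,s,d,q in [("h far",(389,42),(642,44),(396,325)),("h near",(483,97),(642,140),(395,200)),("plugtop",(339,113),(452,50),(541,270)),("ball",(273,218),(331,125),(600,259)),("blk far",(345,90),(563,77),(452,321))]:
    print(n,*tri([S(*s),D(*d),W(*q)]))
for n,q,z in [("hfar",(396,325),.125),("hnear",(395,200),.125),("plug",(541,270),.148),("ball",(600,259),.097),("bf",(452,321),.105),("bn",(452,192),.105),("base near",(379,161),.014),("foot",(527,253),.105)]:
    o,r=W(*q); print(n,o+r*(z-o[2])/r[2])
E
```

```text
h far [ 0.5103 -0.0248  0.1274] [np.float64(0.0043903769094756455), np.float64(0.00283766936578065), np.float64(0.002033008552484264)]
h near [0.4822 0.0609 0.1257] [np.float64(0.0026292810700585126), np.float64(0.0016113758431646787), np.float64(0.0016767512876615142)]
plugtop [0.5918 0.0479 0.1495] [np.float64(0.00033820033555993046), np.float64(0.0004359867778075338), np.float64(0.0005271526834067945)]
ball [0.6574 0.0675 0.0978] [np.float64(0.0017738923902748057), np.float64(0.001061658677808304), np.float64(0.0009812986115460786)]
blk far [ 0.5533 -0.0167  0.1029] [np.float64(0.0033553967084150914), np.float64(0.0011795458773928916), np.float64(0.0029357029605232908)]
hfar [ 0.5116 -0.0275  0.125 ]
hnear [0.4834 0.0597 0.125 ]
plug [0.5919 0.0479 0.148 ]
ball [0.6586 0.0668 0.097 ]
bf [ 0.555  -0.0182  0.105 ]
bn [0.5222 0.0767 0.105 ]
base near [0.4618 0.0813 0.014 ]
foot [0.5929 0.0515 0.105 ]
```

```bash
python3 -m pendant '[{"dx":4,"dy":2,"dz":30,"yaw":-1},{"dx":4,"dy":2,"dz":60,"yaw":-1},{"dx":4,"dy":2,"dz":85,"yaw":-1},{"dx":4,"dy":2,"dz":105,"yaw":-1},{"dx":4,"dy":2,"dz":120,"yaw":-1},{"dx":4,"dy":2,"dz":130,"yaw":-1},{"dx":4,"dy":2,"dz":130,"yaw":-1}]'
python3 - <<'E'
from h import *
f=optics.grab_frame("wrist")
go((.4965,.0165,.107),18.2)
cv2.imwrite("pics/w2.png",f[150:384,100:420])
E
```

```text
time: 2.95
tcp_pos: [0.4962, 0.0165, 0.1386]
ee_rot: [0.586, 0.81, -0.001, -0.001]
contact_force: [-0.0, 0.5, -1.0]
width: 0.0424
grasp_force: 0.0
shift mm [-0.4 -0.4 32.5] y angle 18.29 tilt [-0.0007 -0.0004] yaw needed 0.09
```

View pics/w2.png

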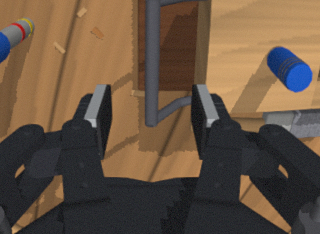

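The bar is centred between the pads (crop column 152, pads at 105 and 197). I'll descend and grip.

```bash
python3 -m pendant '[{"dx":0,"dy":0,"dz":12,"yaw":0},{"dx":0,"dy":0,"dz":24,"yaw":0},{"dx":0,"dy":0,"dz":32,"yaw":0},{"dx":0,"dy":0,"dz":32,"yaw":0}]'
python3 -m pendant '[{"dx":0,"dy":0,"dz":0,"yaw":0},{"dx":0,"dy":0,"dz":0,"yaw":0},{"dx":0,"dy":0,"dz":0,"yaw":0},{"dx":0,"dy":0,"dz":0,"yaw":0},{"dx":0,"dy":0,"dz":0,"yaw":0},{"dx":0,"dy":0,"dz":0,"yaw":0}]' 0 40
python3 - <<'E'
from h import *
o=bot.observe(); print(o["wrist_torque"],o["contact_force"]); go(o["tcp_pos"],18.2)
for t in np.arange(.04,.88,.04):
    dx=-.195*np.cos(t)+.08*np.sin(t)+.195; dz=.195*np.sin(t)+.08*np.cos(t)-.08
    print(f"{t:.2f} dy {1000*dx:.1f} dz {-1000*dz:.1f}")
E
```

```text
time: 3.4
tcp_pos: [0.4961, 0.0177, 0.1062]
ee_rot: [0.585, 0.811, -0.001, -0.001]
contact_force: [-0.1, 0.3, 0.5]
width: 0.0428
grasp_force: 0.0
time: 4.0
tcp_pos: [0.4972, 0.0179, 0.1077]
ee_rot: [0.585, 0.811, 0.0, 0.0]
contact_force: [-0.0, -0.6, 0.1]
width: 0.0
grasp_force: 0.0
[-0.0241 -0.0037 -0.0094] [-0.028  -0.6015  0.0688]
shift mm [0. 0. 0.] y angle 18.36 tilt [ 0.0002 -0.0001] yaw needed 0.16
0.04 dy 3.4 dz -7.7
0.08 dy 7.0 dz -15.3
0.12 dy 11.0 dz -22.8
0.16 dy 15.2 dz -30.0
0.20 dy 19.8 dz -37.1
0.24 dy 24.6 dz -44.1
0.28 dy 29.7 dz -50.8
0.32 dy 35.1 dz -57.3
0.36 dy 40.7 dz -63.6
0.40 dy 46.5 dz -69.6
0.44 dy 52.6 dz -75.4
0.48 dy 59.0 dz -81.0
0.52 dy 65.5 dz -86.3
0.56 dy 72.3 dz -91.4
0.60 dy 79.2 dz -96.1
0.64 dy 86.4 dz -100.6
0.68 dy 93.7 dz -104.8
0.72 dy 101.1 dz -108.7
0.76 dy 108.8 dz -112.3
0.80 dy 116.5 dz -115.6
0.84 dy 124.4 dz -118.6
```

```bash
python3 - <<'E'
from h import *
f=optics.grab_frame("wrist"); g=optics.grab_frame("side"); s=optics.grab_frame("scene")
np.savez("x.npz",f=f,g=g,s=s)
z=lambda im:cv2.resize(im,(400,300),interpolation=cv2.INTER_CUBIC)
cv2.imwrite("pics/w3.png",np.vstack([np.hstack([z(f[150:384,100:412]),z(g[165:240,225:325])]),np.hstack([z(s[120:210,220:340]),z(f)])]))
E
```

```text
(no output)
```

View pics/w3.png

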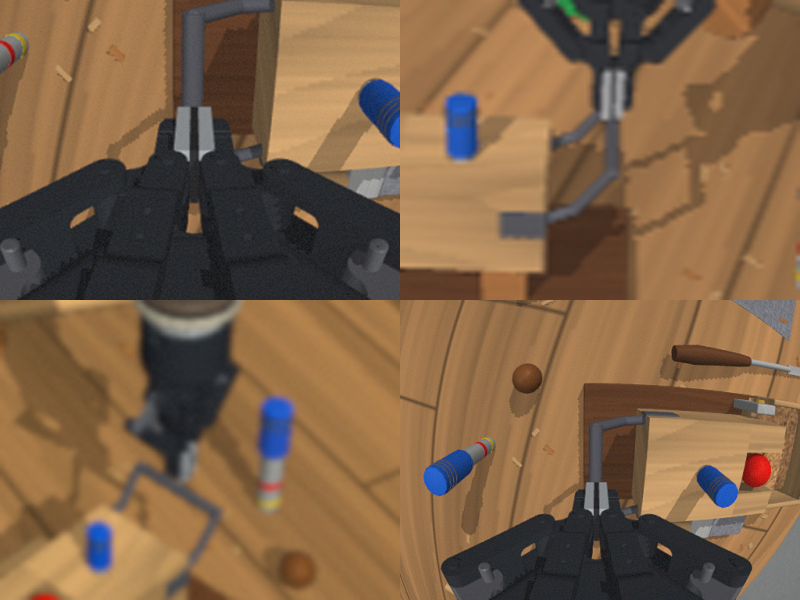

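```bash
python3 - <<'E'
from h import *
o=bot.observe();T=o["tcp_pos"];print(T)
def proj(c,X):
    K=np.array(c["mtx"]);p=R.from_quat(c["orientation"]).inv().apply(np.array(X)-c["position"])*[1,-1,-1]
    return (K@(p/p[2]))[:2]
print(proj(cs,T),proj(cd,T),"seen scene (274,172.5) side (278,194.5)")
X,_=tri([ray(cs,274,172.5),ray(cd,278,194.5)]);print(X)
c=optics.calibration("wrist")
for X in [(.4965,.0165,.126),(.4965,.0165,.105),T]:
    print(proj(cs,X),proj(cd,X))
E
```

```text
[0.4971 0.0179 0.1076]
[272.3448 180.6169] [277.1217 204.1585] seen scene (274,172.5) side (278,194.5)
[0.4946 0.0211 0.1411]
[272.4609 175.7261] [277.7135 198.2164]
[272.2428 180.9221] [277.4464 204.7501]
[272.3448 180.6169] [277.1217 204.1585]
```

```bash
python3 - <<'E'
from h import *
o=bot.observe();T=o["tcp_pos"];c=optics.calibration("wrist");r=R.from_quat(o["ee_rot"])
K=np.array(c["mtx"])
def pf(X):
    p=R.from_quat(c["orientation"]).inv().apply(np.array(X)-c["position"])*[1,-1,-1]
    h=np.hypot(p[0],p[1]);th=np.arctan2(h,p[2]);return K[:2,2]+K[0,0]*th*p[:2]/h
print("cam in tool",r.inv().apply(c["position"]-T))
for k in (0,-.01,-.019,-.03,-.04,-.05): print(k,pf(T+r.apply([0,0,k])),pf(T+r.apply([.011,0,k])))
for n,X in dict(hf=(.5116,-.0275,.125),hn=(.4834,.0597,.125)).items(): print(n,pf(X))
E
```

```text
cam in tool [ 0.076   0.0002 -0.1779]
0 [250.5727 222.7718] [250.5683 206.8895]
-0.01 [250.557  229.1097] [250.5516 212.5572]
-0.019 [250.5415 235.3743] [250.5352 218.1846]
-0.03 [250.5209 243.8609] [250.513  225.8497]
-0.04 [250.5001 252.4912] [250.4905 233.6968]
-0.05 [250.4771 262.137 ] [250.4654 242.5328]
hf [249.8198 297.8219]
hn [250.8989 161.2196]
```

```bash
python3 - <<'E'
from h import *
X=np.array([.176,-.5992,.1949])
def proj(c,X):
    K=np.array(c["mtx"]);p=R.from_quat(c["orientation"]).inv().apply(np.array(X)-c["position"])*[1,-1,-1]
    return (K@(p/p[2]))[:2]
r=R.from_quat([ .9898,.14237,0,0])
for z in (0,-.013,-.033):
  for y in (-.043,.043): print(z,y,proj(cd,X+r.apply([0,y,z]))/.64,proj(cs,X+r.apply([0,y,z]))/.64)
E
```

```text
0 -0.043 [650.4031 185.7395] [419.0081  71.9718]
0 0.043 [639.5405 173.3218] [393.9344  60.759 ]
-0.013 -0.043 [651.792  180.2547] [419.1358  67.0471]
-0.013 0.043 [640.7968 168.0722] [393.9318  55.8929]
-0.033 -0.043 [653.9588 171.6975] [419.3348  59.3699]
-0.033 0.043 [642.7554 159.8883] [393.9278  48.3096]
```

All three cameras agree that the real fingertips end about 33 mm behind the reported TCP, at z≈0.141, so the fingers closed above the bar. I'll reopen and go 33 mm deeper.

```bash
python3 -m pendant '[{"dx":0,"dy":0,"dz":0,"yaw":0},{"dx":0,"dy":0,"dz":0,"yaw":0},{"dx":0,"dy":0,"dz":0,"yaw":0},{"dx":0,"dy":0,"dz":0,"yaw":0},{"dx":0,"dy":0,"dz":8,"yaw":0},{"dx":0,"dy":0,"dz":16,"yaw":0},{"dx":0,"dy":0,"dz":24,"yaw":0},{"dx":0,"dy":0,"dz":33,"yaw":0},{"dx":0,"dy":0,"dz":33,"yaw":0}]' 0.5
python3 -m pendant '[{"dx":0,"dy":0,"dz":0,"yaw":0},{"dx":0,"dy":0,"dz":0,"yaw":0},{"dx":0,"dy":0,"dz":0,"yaw":0},{"dx":0,"dy":0,"dz":0,"yaw":0},{"dx":0,"dy":0,"dz":0,"yaw":0},{"dx":0,"dy":0,"dz":0,"yaw":0}]' 0 40
```

```text
time: 5.05
tcp_pos: [0.496, 0.0177, 0.0731]
ee_rot: [0.585, 0.811, -0.001, -0.001]
contact_force: [0.1, 0.3, 0.5]
width: 0.0423
grasp_force: 0.0
time: 5.65
tcp_pos: [0.4962, 0.0176, 0.0748]
ee_rot: [0.585, 0.811, -0.001, -0.0]
contact_force: [-5.0, -0.6, 5.5]
width: 0.0081
grasp_force: 39.2
```

Gripped: the width reads 8 mm and the grip 39 N. I'll lift along the arc in stages.

```bash
python3 -m pendant '[{"dx":0,"dy":1.5,"dz":-4,"yaw":0},{"dx":0,"dy":3.5,"dz":-8,"yaw":0},{"dx":0,"dy":7,"dz":-15,"yaw":0},{"dx":0,"dy":11,"dz":-23,"yaw":0},{"dx":0,"dy":15,"dz":-30,"yaw":0},{"dx":0,"dy":20,"dz":-37,"yaw":0},{"dx":0,"dy":25,"dz":-44,"yaw":0},{"dx":0,"dy":25,"dz":-44,"yaw":0}]'
python3 - <<'E'
from h import *
o=bot.observe(); print(o["wrist_torque"],o["contact_force"],o["width"])
E
```

```text
time: 6.45
tcp_pos: [0.5192, 0.0249, 0.1193]
ee_rot: [0.585, 0.811, -0.002, -0.001]
contact_force: [-11.7, -3.8, 5.6]
width: 0.0082
grasp_force: 39.5
[-0.8545  2.6209 -0.1235] [-11.6658  -3.7788   5.6365] 0.008215637195507669
```

```bash
python3 -m pendant '[{"dx":0,"dy":3.5,"dz":-7.5,"yaw":0},{"dx":0,"dy":8.5,"dz":-14.5,"yaw":0},{"dx":0,"dy":14,"dz":-21,"yaw":0},{"dx":0,"dy":20,"dz":-27,"yaw":0},{"dx":0,"dy":26,"dz":-33,"yaw":0},{"dx":0,"dy":32,"dz":-38.5,"yaw":0},{"dx":0,"dy":39,"dz":-44,"yaw":0},{"dx":0,"dy":39,"dz":-44,"yaw":0}]'
python3 - <<'E'
from h import *
o=bot.observe(); print(o["wrist_torque"],o["contact_force"],o["width"])
E
```

```text
time: 7.25
tcp_pos: [0.559, 0.0376, 0.1637]
ee_rot: [0.585, 0.811, -0.0, 0.001]
contact_force: [-1.2, -5.7, -0.9]
width: 0.0083
grasp_force: 39.4
[-1.3617  0.4217 -0.1226] [-1.1679 -5.7485 -0.8872] 0.008319471063876203
```

```bash
python3 -m pendant '[{"dx":-0.5,"dy":7,"dz":-5,"yaw":0},{"dx":-1,"dy":14,"dz":-10,"yaw":0},{"dx":-1,"dy":21,"dz":-14.5,"yaw":0},{"dx":-1,"dy":28,"dz":-18.5,"yaw":0},{"dx":-1,"dy":35.5,"dz":-22.5,"yaw":0},{"dx":-1,"dy":43,"dz":-26,"yaw":0},{"dx":-1,"dy":49,"dz":-28.5,"yaw":0},{"dx":-1,"dy":49,"dz":-28.5,"yaw":0},{"dx":-1,"dy":49,"dz":-28.5,"yaw":0},{"dx":-1,"dy":49,"dz":-28.5,"yaw":0}]'
python3 - <<'E'
from h import *
o=bot.observe(); print(o["wrist_torque"],o["contact_force"],o["width"])
g=optics.grab_frame("side");s=optics.grab_frame("scene")
z=lambda im:cv2.resize(im,(400,300),interpolation=cv2.INTER_CUBIC)
cv2.imwrite("pics/t1.png",np.hstack([z(g[140:275,140:320]),z(s[130:295,140:360])]))
E
```

```text
time: 8.25
tcp_pos: [0.6054, 0.0522, 0.1931]
ee_rot: [0.585, 0.811, 0.0, 0.001]
contact_force: [-4.5, -6.0, 9.8]
width: 0.0082
grasp_force: 39.7
[-1.3015  1.0991 -0.1242] [-4.5311 -6.032   9.7768] 0.00817442867456397
```

View pics/t1.png

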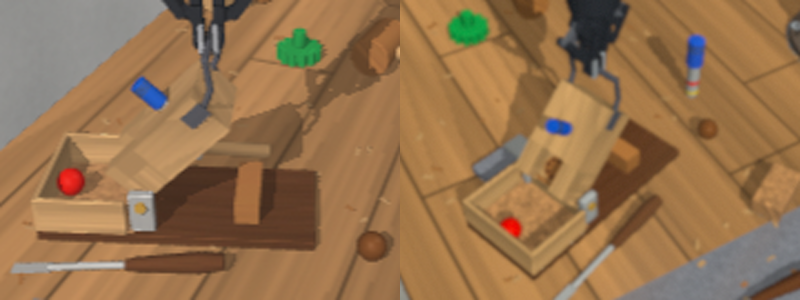

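The ball is in the tray (side pane at (71,181)) and the mould is at about 45°. Now I'll lower it along the same arc.

```bash
python3 -m pendant '[{"dx":0,"dy":-6,"dz":3.5,"yaw":0},{"dx":0,"dy":-13.5,"dz":6,"yaw":0},{"dx":0,"dy":-21,"dz":10,"yaw":0},{"dx":0,"dy":-28,"dz":14,"yaw":0},{"dx":0,"dy":-35,"dz":18.5,"yaw":0},{"dx":0,"dy":-42,"dz":23.5,"yaw":0},{"dx":0,"dy":-49,"dz":28.5,"yaw":0},{"dx":0,"dy":-56,"dz":34,"yaw":0},{"dx":0,"dy":-62,"dz":39.5,"yaw":0},{"dx":0,"dy":-68,"dz":45.5,"yaw":0}]'
python3 -m pendant '[{"dx":0,"dy":-6,"dz":6,"yaw":0},{"dx":0,"dy":-11.5,"dz":12.5,"yaw":0},{"dx":0,"dy":-16.5,"dz":19,"yaw":0},{"dx":0,"dy":-22,"dz":26,"yaw":0},{"dx":0,"dy":-27,"dz":33,"yaw":0},{"dx":0,"dy":-31.5,"dz":40,"yaw":0},{"dx":0,"dy":-36,"dz":47.5,"yaw":0},{"dx":0,"dy":-39.5,"dz":55,"yaw":0},{"dx":0,"dy":-42,"dz":60,"yaw":0},{"dx":0,"dy":-42,"dz":60,"yaw":0}]'
```

```text
time: 9.35
tcp_pos: [0.5395, 0.0314, 0.1455]
ee_rot: [0.585, 0.811, -0.0, -0.0]
contact_force: [-4.2, -2.3, 5.7]
width: 0.0083
grasp_force: 40.6
time: 10.35
tcp_pos: [0.4992, 0.0185, 0.0844]
ee_rot: [0.585, 0.811, -0.0, -0.001]
contact_force: [-3.5, 4.7, -2.6]
width: 0.0082
grasp_force: 39.9
```

```bash
python3 -m pendant '[{"dx":0,"dy":-1,"dz":2,"yaw":0},{"dx":0,"dy":-1.5,"dz":4,"yaw":0},{"dx":0,"dy":-2.5,"dz":6,"yaw":0},{"dx":0,"dy":-3,"dz":8,"yaw":0},{"dx":0,"dy":-3.5,"dz":9.5,"yaw":0},{"dx":0,"dy":-3.5,"dz":9.5,"yaw":0},{"dx":0,"dy":-3.5,"dz":9.5,"yaw":0}]'
```

```text
time: 11.05
tcp_pos: [0.4964, 0.0174, 0.0768]
ee_rot: [0.585, 0.811, -0.0, -0.0]
contact_force: [-9.3, 3.2, 17.2]
width: 0.0082
grasp_force: 42.2
```

```bash
python3 -m pendant '[{"dx":0,"dy":0.5,"dz":-1,"yaw":0},{"dx":0,"dy":0.5,"dz":-1,"yaw":0}]'
python3 -m pendant '[{"dx":0,"dy":0,"dz":0,"yaw":0},{"dx":0,"dy":0,"dz":0,"yaw":0},{"dx":0,"dy":0,"dz":0,"yaw":0},{"dx":0,"dy":0,"dz":0,"yaw":0}]' 0.4
python3 -m pendant '[{"dx":0,"dy":0,"dz":-25,"yaw":0},{"dx":0,"dy":0,"dz":-60,"yaw":0},{"dx":0,"dy":0,"dz":-100,"yaw":0},{"dx":0,"dy":0,"dz":-120,"yaw":0},{"dx":0,"dy":0,"dz":-120,"yaw":0},{"dx":0,"dy":0,"dz":-120,"yaw":0}]'
python3 - <<'E'
from h import *
c=optics.calibration("wrist"); f=optics.grab_frame("wrist"); np.savez("w4.npz",f=f,mtx=c["mtx"],position=c["position"],orientation=c["orientation"])
g=optics.grab_frame("side")
A=cv2.resize(f[110:250,240:440],(800,560),interpolation=cv2.INTER_CUBIC)  # x4
cv2.imwrite("pics/w4.png",A)
go(bot.observe()["tcp_pos"],18.2); np.save("g4.npy",g)
d=np.abs(g.astype(int)-np.load("d.npy")).max(2)[180:260,150:300]; print("changed px mould",(d>40).sum())
E
```

```text
time: 11.25
tcp_pos: [0.4963, 0.0174, 0.0769]
ee_rot: [0.585, 0.811, -0.0, -0.001]
contact_force: [-7.3, 4.2, 6.7]
width: 0.0084
grasp_force: 41.2
time: 11.65
tcp_pos: [0.4977, 0.0166, 0.077]
ee_rot: [0.585, 0.811, 0.0, 0.0]
contact_force: [-0.1, 0.1, -0.2]
width: 0.0341
grasp_force: 0.0
time: 12.25
tcp_pos: [0.4975, 0.0167, 0.197]
ee_rot: [0.585, 0.811, 0.0, 0.0]
contact_force: [-0.6, -0.2, -0.3]
width: 0.0343
grasp_force: 0.0
shift mm [0. 0. 0.] y angle 18.36 tilt [-0.0018 -0.0002] yaw needed 0.16
changed px mould 258
```

View pics/w4.png

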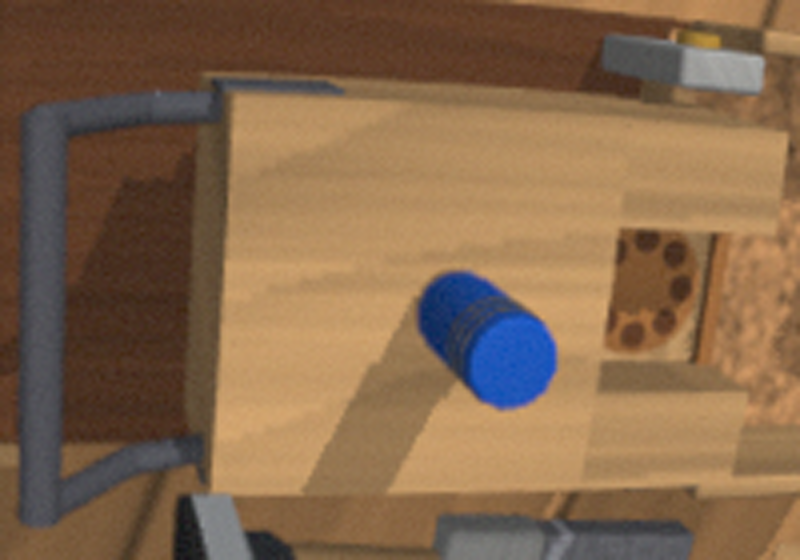

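Wrist view 4: the mould is level again with its cavity empty. The plug top is centred at crop (512,360), and the handle meets the top face near (455,310).

```bash
python3 - <<'E'
from h import *
w=dict(np.load("w4.npz"));w1=dict(np.load("w1.npz"))
u,v=240+512.5/4-.5,110+358.5/4-.5
print("w4 @.148",atz(w,u,v,.148,True))
u1,v1=541.5*.64-.5,270.5*.64-.5
print(tri([ray(w,u,v,True),ray(w1,u1,v1,True),S(339,113),D(452,50)]))
def cen(im,x0,x1,y0,y1):
    b=im[y0:y1,x0:x1].astype(int); m=(b[...,0]>100)&(b[...,0]>b[...,2]*2)&(b[...,0]>b[...,1]*1.5)
    y,x=np.nonzero(m); return x.mean()+x0,y.mean()+y0,len(x)
a=cen(np.load("s.npy"),230,265,180,208); b=cen(np.load("g4.npy"),230,250,180,210); b0=cen(np.load("d.npy"),230,250,180,210); print(a,b,b0)
print(tri([ray(cs,*a[:2]),ray(cd,*b0[:2])]))
print(tri([ray(cs,*a[:2]),ray(cd,*b[:2])]))
go((.592,.048,.197),18.2)
E
```

```text
w4 @.148 [0.592  0.0473 0.148 ]
(array([0.5917, 0.0477, 0.1493]), [np.float64(0.0004084810392860727), np.float64(0.00046191930126956326), np.float64(0.0003331659697645559), np.float64(0.0005962622836747909)])
(np.float64(249.46575342465752), np.float64(193.42465753424656), 73) (np.float64(239.98019801980197), np.float64(195.94059405940595), 101) (np.float64(239.95), np.float64(195.97), 100)
(array([0.5926, 0.049 , 0.1297]), [np.float64(0.0007755224424932774), np.float64(0.0007755224424934131)])
(array([0.5925, 0.0489, 0.1297]), [np.float64(0.000830162478434946), np.float64(0.000830162478435035)])
shift mm [ -0.3 100.4  -1.2] y angle 18.36 tilt [-0.0018 -0.0002] yaw needed 0.16
```

```bash
python3 -m pendant '[{"dx":0,"dy":35,"dz":0,"yaw":0},{"dx":0,"dy":70,"dz":0,"yaw":0},{"dx":0,"dy":100,"dz":0,"yaw":0},{"dx":0,"dy":100,"dz":30,"yaw":0},{"dx":0,"dy":100,"dz":55,"yaw":0},{"dx":0,"dy":100,"dz":75,"yaw":0},{"dx":0,"dy":100,"dz":90,"yaw":0},{"dx":0,"dy":100,"dz":90,"yaw":0}]' 0.5
python3 - <<'E'
from h import *
f=optics.grab_frame("wrist")
o=bot.observe();print(o["contact_force"]);go((.592,.048,.084),18.2)
cv2.imwrite("pics/w5.png",cv2.resize(f[130:310,130:370],(800,600),interpolation=cv2.INTER_CUBIC))
E
```

```text
time: 13.15
tcp_pos: [0.5904, 0.048, 0.1042]
ee_rot: [0.585, 0.811, -0.002, -0.002]
contact_force: [0.0, 0.4, 0.3]
width: 0.0428
grasp_force: 0.0
[-0.5473  0.9978  0.6756]
shift mm [-0.6  0.5 21.9] y angle 18.39 tilt [-0.0026 -0.0002] yaw needed 0.19
```

View pics/w5.png

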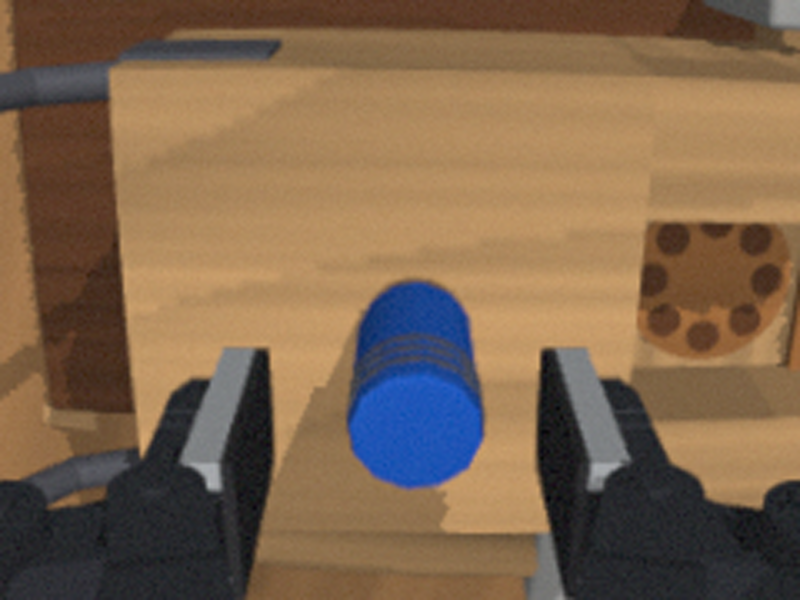

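The plug is centred between the pads to within about 1.5 mm (column 416, pad midpoint about 405). I'll correct that, descend and grip.

```bash
python3 -m pendant '[{"dx":0,"dy":1.2,"dz":8,"yaw":0},{"dx":0,"dy":1.2,"dz":15,"yaw":0},{"dx":0,"dy":1.2,"dz":21,"yaw":0},{"dx":0,"dy":1.2,"dz":21,"yaw":0},{"dx":0,"dy":1.2,"dz":21,"yaw":0}]'
python3 -m pendant '[{"dx":0,"dy":0,"dz":0,"yaw":0},{"dx":0,"dy":0,"dz":0,"yaw":0},{"dx":0,"dy":0,"dz":0,"yaw":0},{"dx":0,"dy":0,"dz":0,"yaw":0},{"dx":0,"dy":0,"dz":0,"yaw":0}]' 0 30
python3 - <<'E'
from h import *
optics.grab_frame("wrist");o=bot.observe();r=R.from_quat(o["ee_rot"]).inv()
print("tool F",r.apply(o["contact_force"]),"M",r.apply(o["wrist_torque"]),o["width"],o["tcp_pos"])
E
```

```text
time: 13.7
tcp_pos: [0.5934, 0.0489, 0.0861]
ee_rot: [0.585, 0.811, -0.0, 0.0]
contact_force: [0.0, -0.3, 0.1]
width: 0.0428
grasp_force: 0.0
time: 14.2
tcp_pos: [0.5933, 0.0488, 0.0865]
ee_rot: [0.585, 0.811, -0.0, 0.0]
contact_force: [-2.3, -0.1, 6.4]
width: 0.0211
grasp_force: 29.3
tool F [-0.4957 -3.6545 -6.5479] M [ 0.8104  0.0111 -0.0028] 0.021136695175256986 [0.5933 0.0487 0.0865]
```

```bash
python3 -m pendant '[{"dx":0,"dy":-0.5,"dz":0,"yaw":0},{"dx":0,"dy":-0.5,"dz":-2,"yaw":0},{"dx":0,"dy":-0.5,"dz":-4,"yaw":0},{"dx":0,"dy":-0.5,"dz":-6,"yaw":0},{"dx":0,"dy":-0.5,"dz":-6,"yaw":0}]'
python3 - <<'E'
from h import *
optics.grab_frame("wrist");o=bot.observe();r=R.from_quat(o["ee_rot"]).inv()
print("tool F",r.apply(o["contact_force"]),"M",r.apply(o["wrist_torque"]),o["width"],o["tcp_pos"])
E
```

```text
time: 14.75
tcp_pos: [0.5931, 0.0487, 0.0923]
ee_rot: [0.585, 0.811, 0.0, 0.0]
contact_force: [-0.5, -0.3, -1.0]
width: 0.0211
grasp_force: 29.4
tool F [0.0632 0.1369 0.67  ] M [ 0.0071 -0.0236  0.031 ] 0.021019842994342938 [0.5931 0.0487 0.0922]
```

Forces are near zero, so nothing is binding. I'll continue to 34 mm in total.

```bash
python3 -m pendant '[{"dx":0,"dy":0,"dz":-3,"yaw":0},{"dx":0,"dy":0,"dz":-6,"yaw":0},{"dx":0,"dy":0,"dz":-9,"yaw":0},{"dx":0,"dy":0,"dz":-12,"yaw":0},{"dx":0,"dy":0,"dz":-15,"yaw":0},{"dx":0,"dy":0,"dz":-18,"yaw":0},{"dx":0,"dy":0,"dz":-21,"yaw":0},{"dx":0,"dy":0,"dz":-24,"yaw":0},{"dx":0,"dy":0,"dz":-27,"yaw":0},{"dx":0,"dy":0,"dz":-28,"yaw":0}]'
python3 -m pendant '[{"dx":0,"dy":0,"dz":0,"yaw":0},{"dx":0,"dy":0,"dz":0,"yaw":0},{"dx":0,"dy":0,"dz":0,"yaw":0}]'
python3 - <<'E'
from h import *
g=optics.grab_frame("side");s=optics.grab_frame("scene");f=optics.grab_frame("wrist");o=bot.observe();r=R.from_quat(o["ee_rot"]).inv()
print("tool F",r.apply(o["contact_force"]),"M",r.apply(o["wrist_torque"]),o["width"],o["tcp_pos"])
np.savez("e.npz",g=g,s=s,f=f)
# project predicted marks in side/scene and sample colours along the plug axis
def proj(c,X):
    K=np.array(c["mtx"]);p=R.from_quat(c["orientation"]).inv().apply(np.array(X)-c["position"])*[1,-1,-1]
    return (K@(p/p[2]))[:2]
for z in np.arange(.088,.185,.004):
    row=[f"{z:.3f}"]
    for c,im in ((cd,g),(cs,s)):
        u,v=proj(c,(.592,.048,z)); row+= [cv2.getRectSubPix(im,(3,3),(float(u),float(v)))[1,1][::-1].tolist(),(round(u),round(v))]
    print(*row)
h=cv2.cvtColor(g,cv2.COLOR_BGR2HSV).astype(int);ys,xs=np.nonzero((((h[...,0]<6)|(h[...,0]>174))&(h[...,1]>130)&(h[...,2]>90)))
k=(xs>145)&(xs<300)&(ys>150)&(ys<260);print(sorted(set(zip(xs[k].tolist(),ys[k].tolist())))[-25:])
E
```

```text
time: 15.8
tcp_pos: [0.5932, 0.0487, 0.1205]
ee_rot: [0.585, 0.811, 0.0, 0.0]
contact_force: [0.8, -0.6, -1.5]
width: 0.0208
grasp_force: 29.4
time: 16.1
tcp_pos: [0.5929, 0.0487, 0.1199]
ee_rot: [0.585, 0.811, -0.0, -0.0]
contact_force: [-0.7, -0.4, -1.7]
width: 0.0212
grasp_force: 29.4
tool F [ 0.3267 -0.1764  1.2423] M [-0.0361 -0.0187  0.024 ] 0.02078002423971883 [0.5929 0.0487 0.12  ]
0.088 [183, 141, 97] (240, 209) [194, 154, 100] (250, 203)
0.092 [188, 145, 100] (240, 208) [183, 152, 111] (250, 202)
0.096 [187, 144, 99] (240, 207) [170, 144, 123] (250, 201)
0.100 [172, 147, 120] (240, 205) [174, 122, 114] (250, 200)
0.104 [156, 150, 144] (240, 204) [185, 105, 100] (250, 199)
0.108 [191, 83, 78] (240, 203) [174, 120, 115] (249, 198)
0.112 [184, 93, 89] (240, 202) [157, 141, 136] (249, 197)
0.116 [157, 149, 145] (240, 200) [149, 149, 145] (249, 196)
0.120 [156, 153, 148] (240, 199) [148, 150, 146] (249, 195)
0.124 [156, 152, 149] (240, 198) [146, 149, 146] (249, 194)
0.128 [157, 153, 149] (240, 197) [133, 140, 156] (249, 193)
0.132 [157, 154, 150] (240, 195) [100, 118, 171] (249
[... 353 characters left out ...]
)
0.160 [37, 84, 172] (240, 186) [117, 124, 136] (249, 185)
0.164 [52, 85, 151] (240, 185) [116, 124, 136] (249, 184)
0.168 [60, 84, 135] (240, 184) [109, 118, 139] (249, 183)
0.172 [47, 85, 159] (240, 182) [89, 100, 135] (249, 182)
0.176 [38, 94, 200] (240, 181) [59, 77, 122] (249, 181)
0.180 [35, 90, 189] (240, 180) [40, 60, 110] (249, 180)
0.184 [35, 86, 183] (240, 178) [34, 53, 98] (249, 179)
[(175, 224), (175, 225), (175, 226), (176, 217), (176, 218), (176, 219), (176, 220), (176, 221), (176, 222), (176, 223), (176, 224), (176, 225), (177, 219), (177, 220), (177, 221), (177, 222), (177, 223), (238, 202), (239, 202), (239, 203), (240, 202), (240, 203), (241, 202), (241, 203), (242, 202)]
```

The red ring is clear of the mouth with bare steel below it and no yellow showing. The lift was 33.5 mm and the forces are about the plug's weight. The ball is still in the tray. I'll hand in.

```bash
python3 -c "
from plant import bot
print(bot.close_job())"
```

```text
the job is handed in; nothing more can be done
None
```

The job is handed in (no verdict came back): the ball is in the tray, the mould was lowered level again, and the plug gauge is held still about 33.5 mm up, with its red ring out and its yellow ring hidden.

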